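# Open the dressing jig and put the bench tooling away

## Task

Clear the bench after the job. Lift the sprung clamp arm of the jig until it stays open by itself, only then take the steel punch out from under it, and leave the arm open. Lay the steel punch and the black punch in the two V notches of the wooden rack, one to each, and the emery stick in the rack's wide flat slot; store the rings on the stepped spindle, the big die ring down on the seat and the smaller collar on top of it.

Things in the scene. Friction and masses are not known exactly. Their poses are not given: they have to be found in the camera images.
- jig: Fixed dressing jig, aluminium base 134x76x12 mm with two steel V supports 52 mm apart that hold the steel punch along the jig's x. Origin: under the base, z up; the supports are centred at x=-26 mm, tops 47 mm high, 44 mm clear between them. The grey clevis with the arm's pivot (along y) stands at x=+40 mm, z=64 mm; open, the arm leans away to +x, up to 130 mm high.
- clamp_arm (a joint): Dark sprung clamp arm of the jig, turning about the pivot at x=+40, z=64 mm of the jig (axis: jig y). 0: closed, rubber foot on the punch; it grows as the nose swings up and back, stop at 1.95 rad. The spring closes it below 1.2 rad (about 6 N at the handle) and snaps it open past that and holds it at the stop. Then it stays.
- clamp_handle (a point): Middle of the round black handle bar (10 mm thick, 42 mm long, along the jig's y) that sticks out to the jig's +y side at the arm's nose, 60 mm from the pivot and 34 mm beside the jig's centre line; closed it lies 64 mm up, at x=-20 mm of the jig. It can be pinched from above and turns in the grip.
- rack: Fixed wooden rack, base 100x158x12 mm, two upright combs (10 mm thick, 46 mm high) at x=+-30 mm, notched alike. Things lie across both combs, along x. V notches 14 mm deep, 26 mm wide at the mouth, at y=-50 and y=0 mm; flat slot at y=+50 mm, 28 mm wide at its floor (z=32 mm), 40 at its mouth. Origin: under the base's middle, z up. 50 mm clear between the combs.
- spindle: Fixed upright steel stepped spindle: round foot 76 mm across, 8 mm thick; seat flange 44 mm across, its top at z=24 mm; thick step 22.6 mm across up to z=34 mm, then a cone to the thin post, 15 mm across from z=39.5 mm, tapering from z=62 mm to a 5 mm tip at z=75 mm. Only the die ring passes over the thick step. Origin: under the foot, on the axis.
- steel_punch: Plain steel dapping punch, round, 10 mm thick, 105 mm long along its own y, slimmer (7 mm) towards its -y end, held in the jig under the clamp arm, slim end towards the arm's pivot. Origin: mid-length, on its underside. Lies in the jig with its origin 34 mm above the bench; in the rack's V notches about 32 to 35 mm. 50 g.
- black_punch: Black dapping punch, round, 13 mm thick, 95 mm long along its own y, slimmer (9 mm) towards its -y end, loose on the bench in the front row, nearest the robot. Origin: mid-length, on its underside. Lies in the rack's V notches with its origin about 33 to 37 mm above the bench. 50 g.
- emery_stick: Flat wooden stick wrapped in brown emery paper, 22 mm wide, 8 mm thick, 160 mm long along its own y, loose on the bench in the front row, nearest the robot. Origin: centre of its underside. In the rack's flat slot its underside lies 32 mm above the bench. 30 g.
- die_ring: Steel die ring, the larger of the two rings: 56 mm across, 18 mm high, hole 27 mm, lying flat on the bench in the front row of loose things, nearest the robot (look-alikes far back are no part of the job). Origin: centre of its underside, on its axis. About 220 g. Seated on the spindle its underside is 24 mm above the bench.
- shaft_collar: Steel shaft collar, the smaller ring: 42 mm across, 15 mm high, hole 21 mm, lying flat on the bench in the front row of loose things, nearest the robot (look-alikes far back are no part of the job). Origin: centre of its underside, on its axis. About 120 g. On top of the seated die ring its underside is 42 mm above the bench.

How it is judged:
By the outcome, as a careful person would: the job done as asked, in the order asked, and still so for the second after the job is handed in, with the robot touching nothing.
It also fails if it takes over 131 s, if anything falls off the work surface, if the arm or the gripper's body presses on something with over 40 N, if the wrist force passes 120 N, or if a joint passes its speed limit or range.

## Robot

A 6-joint arm with a two-finger parallel gripper is mounted at the origin on a cart in front of the work surface, level with it; the furniture and walls round the work are solid. World frame = base frame: x ahead of the robot, y to its left, z up, the work surface at z = 0. Lengths are in m, angles in rad, forces in N, time in s.
With the tool pointing down it reaches from about 0.3 to 0.825 m from the base axis. Payload 5.4 kg.
Tool frame: the origin (TCP) lies midway between the tips of the shut fingers; the grasp point (between the pads) lies 19 mm behind it; z points along the fingers, y is the line along which they close (so a half turn about z gives the same grasp; the last joint's range is limited). The gripper opens to 92 mm and grips with 3 to 60 N. Pads are 20 mm wide; open, the fingers measure 128 mm over their backs; the gripper's body (75 mm by 189 mm) begins 69 mm behind the grasp point.
Start: joints at [-1.552, 0.158, 1.597, -0, 1.386, -0.21], TCP at [0.13, -0.56, 0.215] pointing down, gripper open.
Joint ranges: [-2.91, 2.91], [-0.94, 2.29], [0.18, 2.7], [-1.29, 4.43], [0.17, 2.64], [-3, 3]. Speed limits (rad/s): [2.57, 2.57, 3.14, 3.14, 3.14, 3.14].

## Interface

Orientations are given as a 3x3 rotation matrix whose columns are the frame's x, y, z axes.
In Python, from bench import robot gives the robot as it stands. The module is installed in compiled form; this text tells all that it offers. Calls block until the motion is done:
- robot.move_ptp(position, orientation): joint-space move of the TCP to a pose.
- robot.move_linear(position, feed=0.15, orientation=None, max_force=None): straight line of the TCP; orientation=None keeps the orientation; feed is the mean speed in m/s. With max_force (N) it stops when the force on the tool has changed by that much, and returns True; else False.
- robot.set_joints(angles): joint-space move.
- robot.gripper_to(opening, grip_force=None): opening from 0.0 (shut) to 1.0 (fully open); grip_force is the grip in N (None keeps the last); returns when the fingers have stopped.
- robot.sleep(seconds).
- robot.inverse_kinematics(position, orientation): joint angles nearest the present ones, or None.
- robot.read_state(): the state.
- robot.get_image(name): name is "side" or "top"; returns a dict with "color" (480x640x3 uint8, red, green, blue), "intrinsics" (3x3 intrinsics, pixels), "world_from_camera" (4x4, takes a point from camera to world coordinates). Camera axes: x right, y down, z forward; pixel columns grow to the right and rows downward; lengths in m; the calibration is good to about 2 mm. A picture is of the moment at which its call begins. There is no depth.
A pose or a line that the arm cannot do raises robot.IKError and nothing moves.
- robot.sign_off(): hands the job in; it is judged then, once.
The state is a dict: "time_s": time; "joint_pos": joint angles; "joint_vel": joint speeds; "tau": joint torques, N m; "tcp_pos": TCP position; "ee_rot": TCP orientation; "ft_force": force on the tool from outside, world axes, zero at the start; "torque": the same for the moment, N m; "width": opening from 0.0 (shut) to 1.0 (fully open); "gripper_force": force on a finger pad.
Only numpy, scipy, OpenCV 4.12 (cv2) and the standard library are available. Lean on these libraries where they do the work, as an engineer would, in place of code of your own. Each camera call takes 0.05 s, during which the arm holds its last target. There are 200 camera calls.

## Working session

There is one attempt and no reset: what is moved stays moved. The work goes in short steps, each a Python script; the robot and the scene stay as the last script left them, time stands still between calls to the robot, and variables do not carry over. Pictures are saved under pics/ and viewed, at most 14 in all, crops included, and the job is handed in when it is done.

```bash
ls; mkdir -p pics
python3 - <<'E'
from bench import robot
import cv2,numpy as np
np.set_printoptions(precision=3,suppress=True)
for n in("top","side"):
    d=robot.get_image(n); cv2.imwrite(f"pics/{n}0.png",d["color"][...,::-1]); print(n,d["intrinsics"],d["world_from_camera"])
s=robot.read_state();print(s["time_s"],s["tcp_pos"],s["ee_rot"])
E
```

```text
pics
top [[581.434   0.    313.617]
 [  0.    581.434 236.31 ]
 [  0.      0.      1.   ]] [[ 0.026 -0.991  0.133  0.427]
 [-1.    -0.025  0.007  0.022]
 [-0.004 -0.133 -0.991  1.141]
 [ 0.     0.     0.     1.   ]]
side [[582.055   0.    321.987]
 [  0.    582.055 242.803]
 [  0.      0.      1.   ]] [[-0.884 -0.246  0.398  0.053]
 [-0.468  0.476 -0.744  0.961]
 [-0.007 -0.844 -0.536  0.725]
 [ 0.     0.     0.     1.   ]]
0.1 [ 0.13  -0.559  0.214] [[ 0.974  0.227 -0.   ]
 [ 0.227 -0.974  0.002]
 [ 0.    -0.002 -1.   ]]
```

View pics/top0.png

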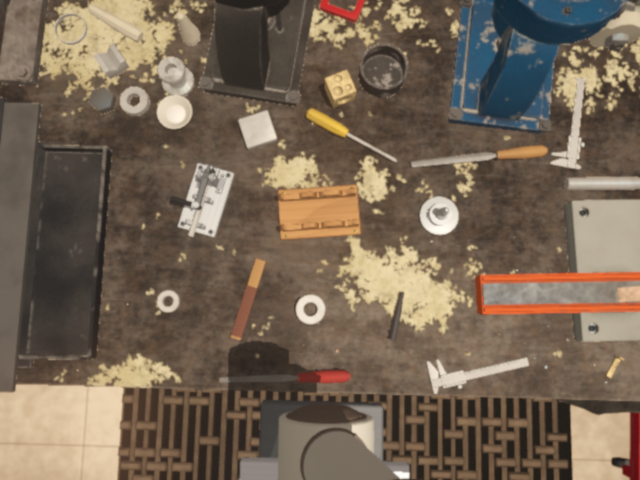

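View pics/side0.png

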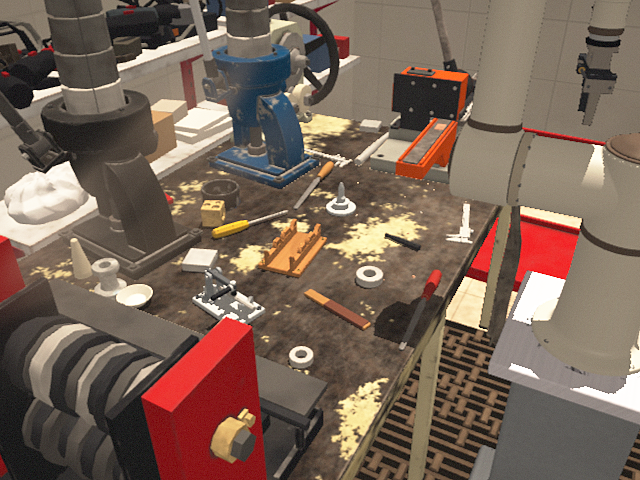

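The top view shows the jig (207,201), rack (320,212), spindle (439,214), die ring (310,309), collar (168,301), emery stick (248,300) and black punch (397,315). The side view shows the same things. Next I'll zoom in on them.

Run:
```python
import cv2,numpy as np
t=cv2.imread("pics/top0.png");s=cv2.imread("pics/side0.png")
c=lambda im,x,y,w,h:cv2.resize(im[y:y+h,x:x+w],(400,300),interpolation=cv2.INTER_CUBIC)
cv2.imwrite("pics/crop0.png",np.vstack([np.hstack([c(t,155,156,120,90),c(t,265,167,120,90)]),np.hstack([c(s,180,250,100,75),c(t,340,270,120,90)])]))
# masks
hsv=cv2.cvtColor(t,cv2.COLOR_BGR2HSV)
for n,(x,y) in dict(die=(310,304),col=(168,296),blk=(397,320),em=(243,310),emtip=(258,270),rack=(320,232),spin=(426,214),jig=(226,190),bench=(200,330)).items(): print(n,hsv[y,x])
```

```text
die [ 15  77 123]
col [ 15  60 137]
blk [ 13  44 104]
em [  9 127 142]
emtip [ 16 136 204]
rack [ 15 138 216]
spin [ 17  28 175]
jig [ 17  24 224]
bench [ 13  78 104]
```

View pics/crop0.png

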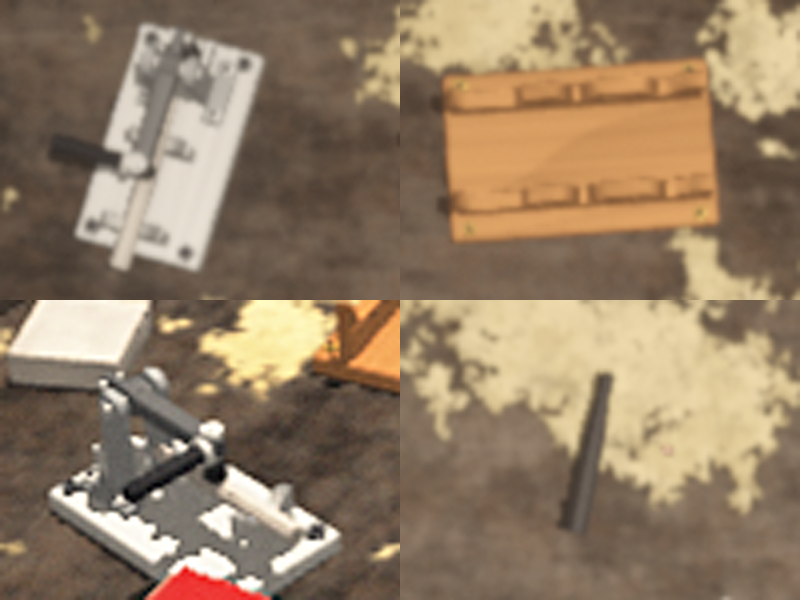

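Zoomed crops: the jig's +x points up and away from the robot, with the handle on the left. The jig base corners are at about (197,163), (234,172), (214,238) and (177,227). The rack base corners are at about (278,189), (357,184), (361,234) and (281,240). I still have to find which end of the rack has the flat slot.

```bash
cat > util.py <<'E'
import cv2,numpy as np
from bench import robot
np.set_printoptions(precision=4,suppress=True)
def ray(d,uv,z):
    K,T=d["intrinsics"],np.array(d["world_from_camera"])
    uv=np.atleast_2d(uv).astype(float)
    r=(T[:3,:3]@np.linalg.inv(K)@np.c_[uv,np.ones(len(uv))].T).T
    return T[:3,3]+r*((z-T[2,3])/r[:,2])[:,None]
def proj(d,P):
    T=np.linalg.inv(d["world_from_camera"]);P=np.atleast_2d(P)
    c=(T[:3,:3]@P.T).T+T[:3,3]; q=(d["intrinsics"]@c.T).T
    return q[:,:2]/q[:,2:]
def hull(mask,x0,y0,x1,y1):
    m=np.zeros_like(mask);m[y0:y1,x0:x1]=mask[y0:y1,x0:x1]
    cs,_=cv2.findContours(m,cv2.RETR_EXTERNAL,cv2.CHAIN_APPROX_NONE)
    return max(cs,key=cv2.contourArea)
def down(a):  # tool down, finger closing line (tool y) at world angle a
    y=np.array([np.cos(a),np.sin(a),0]);z=np.array([0,0,-1.]);return np.c_[np.cross(y,z),y,z]
E
python3 - <<'E'
from util import *
d=robot.get_image("top");im=d["color"][...,::-1].copy();h=cv2.cvtColor(im,cv2.COLOR_BGR2HSV)
H,S,V=[h[...,i].astype(int) for i in range(3)]
br=((V>150)&(S<75)).astype(np.uint8)*255
dk=((V<65)).astype(np.uint8)*255
wd=((S>105)&(V>85)&(H<20)).astype(np.uint8)*255
o=im.copy()
for n,m,b,z in [("die",br,(290,288,332,330),.018),("col",br,(150,285,185,318),.015),("spin",br,(415,192,463,238),.008),("blk",dk,(380,285,412,345),.0065),("em",wd,(225,255,270,345),.008),("jig",br,(172,155,240,242),.012),("rack",wd,(270,178,368,243),.012)]:
    c=hull(m,*b);cv2.drawContours(o,[c],-1,(0,255,0),1)
    r=cv2.minAreaRect(c);box=cv2.boxPoints(r);w=ray(d,box,z)[:,:2]
    (ex,ey),_,_=cv2.fitEllipse(cv2.convexHull(c)) 
    ctr=w.mean(0);e=[w[1]-w[0],w[2]-w[1]];L=[np.linalg.norm(q) for q in e];a=e[int(np.argmax(L))]
    print(n,"ctr",ctr,"ell",ray(d,[ex,ey],z)[0,:2],"size",L,"ang",np.degrees(np.arctan2(a[1],a[0])))
s=robot.get_image("side")["color"][...,::-1]
c=lambda im,x,y,w,h:cv2.resize(im[y:y+h,x:x+w],(400,300),interpolation=cv2.INTER_CUBIC)
cv2.imwrite("pics/fit.png",np.vstack([np.hstack([c(o,150,150,220,165),c(o,290,185,180,135)]),np.hstack([c(s,250,210,88,66),c(im,272,178,96,72)])]))
E
```

```text
die ctr [0.4364 0.0326] ell [0.4366 0.0329] size [np.float64(0.05577742156217414), np.float64(0.0570566416520765)] ang -178.68648001225841
col ctr [0.4456 0.3095] ell [0.4449 0.3083] size [np.float64(0.04254428949558531), np.float64(0.040258198055249314)] ang -88.54640679142666
spin ctr [ 0.6271 -0.2161] ell [ 0.6264 -0.2159] size [np.float64(0.07529169254964918), np.float64(0.07609759528434978)] ang 179.57554554125912Traceback (most recent call last):
  File "<stdin>", line 9, in <module>
  File "util.py", line 16, in hull
    return max(cs,key=cv2.contourArea)
ValueError: max() iterable argument is empty
```

Run:
```python
from util import *
d=robot.get_image("top");im=d["color"][...,::-1].copy();h=cv2.cvtColor(im,cv2.COLOR_BGR2HSV)
H,S,V=[h[...,i].astype(int) for i in range(3)]
print(V[312:318,388:408],S[314,388:408])
br=((V>150)&(S<75)).astype(np.uint8)*255
dk=((V<90)&(S<60)).astype(np.uint8)*255
wd=((S>105)&(V>85)&(H<20)).astype(np.uint8)*255
o=im.copy()
for n,m,b,z in [("blk",dk,(380,285,412,345),.0065),("em",wd,(225,255,270,345),.008),("jig",br,(172,155,240,242),.012),("rack",wd,(270,178,368,243),.012)]:
    c=hull(m,*b);cv2.drawContours(o,[c],-1,(0,255,0),1)
    r=cv2.minAreaRect(c);box=cv2.boxPoints(r);w=ray(d,box,z)[:,:2]
    ctr=w.mean(0);e=[w[1]-w[0],w[2]-w[1]];L=[np.linalg.norm(q) for q in e];a=e[int(np.argmax(L))]
    print(n,"ctr",ctr,"size",L,"ang",np.degrees(np.arctan2(a[1],a[0])))
for n,p in dict(jig=[(197,162.6),(234.5,172.5),(214.4,237.6),(177.5,227.4)],rack=[(277.9,189.5),(357.4,184.4),(361,233.6),(281.5,239.9)]).items():
    w=ray(d,p,.012)[:,:2];print(n,w.mean(0),np.linalg.norm(np.diff(w,axis=0),axis=1),np.degrees([np.arctan2(*(q[::-1])) for q in (w[0]-w[3],w[1]-w[2],w[0]-w[1],w[3]-w[2])]))
s=robot.get_image("side")["color"][...,::-1]
c=lambda im,x,y,w,h:cv2.resize(im[y:y+h,x:x+w],(400,300),interpolation=cv2.INTER_CUBIC)
cv2.imwrite("pics/fit.png",np.vstack([np.hstack([c(o,150,150,220,165),c(o,290,185,180,135)]),np.hstack([c(s,250,210,88,66),c(im,272,178,96,72)])]))
```

```text
[[190 196 211 224 219 172 110  80  80  98 105 103 113 162 197 199 190 190
  201 206]
 [161 165 191 215 211 163 101  78  83  99 104 100 124 176 197 196 186 180
  185 196]
 [135 134 167 201 199 153  97  79  88 102 104 101 135 192 209 208 203 197
  195 199]
 [119 120 152 183 170 128  89  80  93 103 103 102 149 207 222 221 217 213
  210 206]
 [114 117 140 163 142 108  84  80  95 103 103 107 161 214 226 223 220 218
  216 210]
 [117 118 125 135 114  88  77  81  98 104 103 115 171 211 218 219 220 221
  221 218]] [85 86 82 79 79 88 81 65 52 48 47 53 76 78 77 77 79 80 81 81]
blk ctr [ 0.4044 -0.126 ] size [np.float64(0.039008339912011934), np.float64(0.0033357126140663674)] ang -12.171765718845403
em ctr [0.4535 0.1549] size [np.float64(0.16182239728737793), np.float64(0.024434451376197652)] ang -15.652201146909997
jig ctr [0.6413 0.2469] size [np.float64(0.1470841201077837), np.float64(0.07824436514318177)] ang -14.077508768319657
rack ctr [0.6272 0.0216] size [np.float64(0.16298292394323036), np.float64(0.10312502398101855)] ang -84.60433084438525
jig [0.6453 0.245 ] [0.0779 0.1358 0.0758] [-13.4783 -14.375   76.3632  75.9598]
rack [0.627 0.02 ] [0.1579 0.0987 0.1562] [ 5.9341  4.9894 95.1605 96.0043]
```

View pics/fit.png

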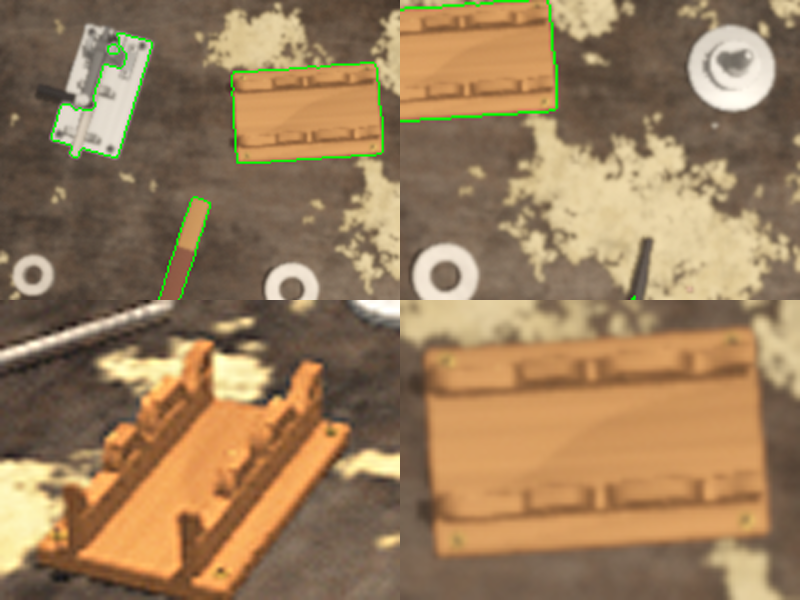

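In the side crop the wide slot is at the near end, which is world +y and left in the top view. So rack +x points away from the robot at about 5.5°. Before moving I'll check the jig, handle and rack predictions against pixels I read off.

```bash
cat >> util.py <<'E'
JIG=(np.array([.645,.245]),np.radians(-14.0)); RACK=(np.array([.627,.0205]),np.radians(5.5))
def at(F,x,y):
    c,a=F;return c+np.array([[np.cos(a),-np.sin(a)],[np.sin(a),np.cos(a)]])@[x,y]
def best(p,a):
    q0=np.array(robot.read_state()["joint_pos"]);o=[]
    for k in(0,np.pi):
        q=robot.inverse_kinematics(p,down(a+k))
        if q is not None:o.append((np.abs(np.array(q)-q0).max(),a+k))
    return min(o)[1]
def go(xy,z,a):
    p=np.r_[xy,z];a=best(p,a);robot.move_ptp(p,down(a));return a
def lin(xy,z,feed=.2,f=None):
    return robot.move_linear(np.r_[xy,z],feed=feed,max_force=f)
def tell(n=""):
    s=robot.read_state();print(n,"t %.1f"%s["time_s"],"tcp",s["tcp_pos"],"w %.3f"%s["width"],"gf %.1f"%s["gripper_force"],"F",s["ft_force"])
E
python3 - <<'E'
from util import *
d=robot.get_image("top")
print("handle ends pred (obs 170,201 / 191,204)",proj(d,[np.r_[at(JIG,-.02,y),.064] for y in(.055,.013)]))
print("V0 near, V-50 near (obs ~319.5,225 / 345,223)",proj(d,[np.r_[at(RACK,-.03,y),.046] for y in(0,-.05)]))
b=ray(d,[(401.5,292.5),(392.5,339)],.0065)[:,:2];print("blk",b.mean(0),np.linalg.norm(b[0]-b[1]),np.degrees(np.arctan2(*(b[0]-b[1])[::-1])))
print("steel near end",ray(d,[(191.6,236.4)],.042), "jig x=-78:",at(JIG,-.0785,0))
print("press edge",ray(d,[(250,97)],.03))
E
```

```text
handle ends pred (obs 170,201 / 191,204) [[169.8064 197.0031]
 [191.0653 202.8212]]
V0 near, V-50 near (obs ~319.5,225 / 345,223) [[320.4335 224.053 ]
 [346.599  222.2123]]
blk [ 0.428  -0.1348] 0.09105180872778873 -10.631755698745764
steel near end [[0.5678 0.2629 0.042 ]] jig x=-78: [0.5688 0.264 ]
press edge [[0.8522 0.164  0.03  ]]
```

Run:
```python
from util import *
J=(JIG[0]+[-.002,0],JIG[1])
h=lambda t:(at(J,.04-.06*np.cos(t),.035),.064+.06*np.sin(t)-.018)
xy,z=h(0)
robot.gripper_to(.42,grip_force=20)
a=go(xy,.18,J[1]);tell("above")
lin(xy,z,.15,15);tell("at")
robot.gripper_to(0);tell("grip")
for t in np.linspace(.25,1.72,7):
    xy,z=h(t);lin(xy,z,.1)
tell("lifted")
robot.gripper_to(.8);robot.sleep(.2);tell("open")
lin(xy,.22,.2)
im=[robot.get_image(n)["color"][...,::-1] for n in("top","side")]
c=lambda im,x,y,w,h:cv2.resize(im[y:y+h,x:x+w],(400,300))
cv2.imwrite("pics/arm.png",np.hstack([c(im[0],120,130,160,120),c(im[1],150,220,160,120)]))
tell()
```

```text
above t 4.6 tcp [0.6324 0.283  0.1801] w 0.422 gf 0.0 F [ 0.4143  0.2016 -0.7551]
at t 5.7 tcp [0.6331 0.2841 0.0475] w 0.421 gf 0.0 F [ 0.8085 -0.0436  0.8057]
grip t 6.2 tcp [0.6313 0.2841 0.0462] w 0.101 gf 20.0 F [-4.0706  1.4662  4.8504]
lifted t 8.3 tcp [0.7017 0.2665 0.1075] w 0.102 gf 20.0 F [4.6795 0.045  5.4517]
open t 9.6 tcp [0.699  0.2671 0.1054] w 0.796 gf 0.0 F [-0.4763 -0.5226  0.0735]
 t 10.4 tcp [0.6977 0.2668 0.217 ] w 0.800 gf 0.0 F [ 0.0044 -0.234  -0.3202]
```

View pics/arm.png

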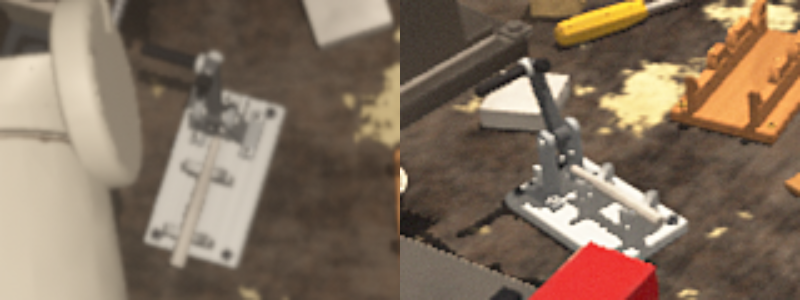

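The arm stands open against its stop, and the punch still lies in the supports. Next: steel punch to the middle V.

Run:
```python
from util import *
xy=at(JIG,-.0275,0)
robot.gripper_to(.4,grip_force=30)
go(xy,.15,JIG[1]+np.pi/2); lin(xy,.021,.15,15);tell("at")
robot.gripper_to(0);tell("grip")
lin(xy,.15,.2)
r=at(RACK,0,0)
go(r,.12,RACK[1]+np.pi/2);tell("held")
lin(r,.045,.2);print(lin(r,.0195,.06,8));tell("placed")
robot.gripper_to(.32);lin(r,.14,.2);tell()
# emery
e=np.array([.4535,.1549]);ea=np.radians(-15.65)
robot.gripper_to(.45)
go(e,.1,ea+np.pi/2)
d=robot.get_image("top");s=robot.get_image("side")
c=lambda im,x,y,w,h:cv2.resize(im[y:y+h,x:x+w,::-1],(400,300))
cv2.imwrite("pics/p1.png",np.hstack([c(d["color"],250,160,120,90),c(s["color"],230,200,120,90)]))
lin(e,.004,.15,15);tell("emery");robot.gripper_to(0);tell("grip")
lin(e,.12,.2)
```

```text
at t 13.5 tcp [0.6194 0.2519 0.0223] w 0.397 gf 0.0 F [-0.1955 -0.6372  0.4643]
grip t 14.0 tcp [0.6194 0.2537 0.0223] w 0.103 gf 30.0 F [0.7038 5.6305 1.4285]
held t 15.7 tcp [0.6266 0.0214 0.1192] w 0.097 gf 30.0 F [-0.4605  0.1771 -0.6623]
True
placed t 16.7 tcp [0.6275 0.0217 0.0218] w 0.102 gf 30.0 F [0.7498 3.1182 0.9786]
 t 17.9 tcp [0.6261 0.0206 0.1387] w 0.319 gf 0.0 F [ 0.7162  0.4228 -0.6267]
emery t 20.1 tcp [0.4545 0.1548 0.0047] w 0.452 gf 0.0 F [ 0.6998 -0.0292 -0.0441]
grip t 20.5 tcp [0.4542 0.155  0.0048] w 0.225 gf 30.0 F [-1.2137  0.4325  4.7571]
```

View pics/p1.png

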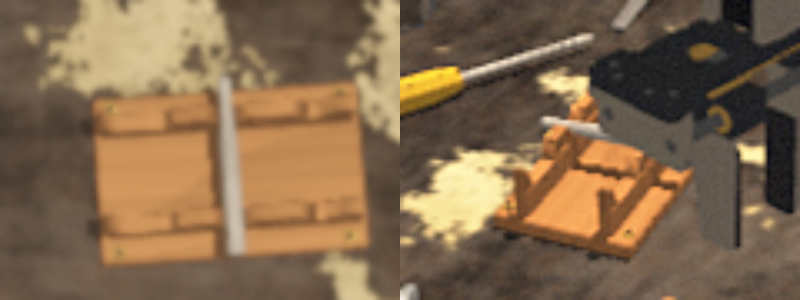

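The steel punch lies in the middle V across both combs. Next the emery stick, then the black punch.

Run:
```python
from util import *
r=at(RACK,0,.05)
go(r,.12,RACK[1]+np.pi/2);lin(r,.06,.2);print(lin(r,.0365,.06,8));tell("em placed")
robot.gripper_to(.38);lin(r,.13,.2)
b=np.array([.428,-.1348]);ba=np.radians(-10.6)
go(b,.1,ba+np.pi/2);lin(b,.004,.15,15);tell("blk");robot.gripper_to(0);tell("grip")
lin(b,.13,.2)
r=at(RACK,0,-.05)
go(r,.13,RACK[1]+np.pi/2);lin(r,.06,.2);print(lin(r,.0345,.06,8));tell("placed")
robot.gripper_to(.35);lin(r,.15,.2)
robot.gripper_to(.8)
go(np.array([.4366,.0328]),.12,np.pi/2);tell()
d=robot.get_image("top");s=robot.get_image("side")
c=lambda im,x,y,w,h:cv2.resize(im[y:y+h,x:x+w,::-1],(400,300))
cv2.imwrite("pics/p2.png",np.hstack([c(d["color"],250,160,120,90),c(s["color"],230,200,120,90)]))
```

```text
True
em placed t 22.9 tcp [0.6223 0.0703 0.0364] w 0.227 gf 30.0 F [-0.393   0.7753  4.211 ]
blk t 25.8 tcp [ 0.4289 -0.135   0.0047] w 0.379 gf 0.0 F [0.4043 0.3116 0.2533]
grip t 26.3 tcp [ 0.4285 -0.1351  0.0046] w 0.130 gf 30.0 F [0.1265 0.6204 4.4427]
True
placed t 28.9 tcp [ 0.6327 -0.0282  0.0391] w 0.134 gf 30.0 F [0.3974 2.5077 1.3091]
 t 31.6 tcp [0.438  0.0324 0.1209] w 0.797 gf 0.0 F [-0.2085  0.5247 -0.8227]
```

View pics/p2.png

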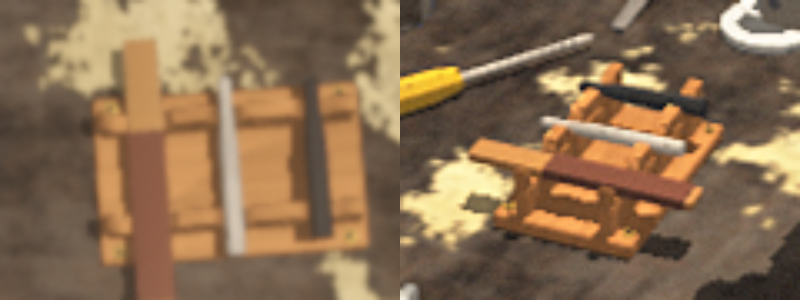

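All three lie correctly in the rack. Next the die ring, squeezed twice at 90° to centre it in the grip.

```bash
cat > ring.py <<'E'
from util import *
SP=np.array([.6267,-.216])
def ring(c,op,under,name):
    robot.gripper_to(op,grip_force=8)
    a=go(c,.1,np.pi/2);lin(c,.004,.15,15);robot.gripper_to(0);tell(name+" sq1")
    robot.gripper_to(op);robot.move_ptp(np.r_[c,.004],down(best(np.r_[c,.004],0.)))
    robot.gripper_to(0,grip_force=45);tell("grip")
    lin(c,.15,.2);go(SP,.15,0.);lin(SP,.085,.2);tell("over")
    print(lin(SP,under+.004+.0005,.05,10));tell("down")
E
python3 - <<'E'
from ring import *
ring(np.array([.4366,.0328]),.8,.024,"die")
d=robot.get_image("top");s=robot.get_image("side")
c=lambda im,x,y,w,h:cv2.resize(im[y:y+h,x:x+w,::-1],(400,300))
cv2.imwrite("pics/p3.png",np.hstack([c(d["color"],380,160,120,90),c(s["color"],280,150,120,90)]))
E
```

```text
die sq1 t 33.4 tcp [0.4374 0.0329 0.0049] w 0.604 gf 8.0 F [-0.4924  2.596   6.3323]
grip t 35.7 tcp [0.4365 0.0328 0.004 ] w 0.597 gf 45.0 F [-0.3465 -0.8841 -0.4123]
over t 38.2 tcp [ 0.6267 -0.2152  0.0855] w 0.597 gf 45.0 F [-0.4847 -0.7793 -1.79  ]
False
down t 39.5 tcp [ 0.6271 -0.2162  0.029 ] w 0.597 gf 45.0 F [-0.0481 -0.1611 -3.0274]
```

View pics/p3.png

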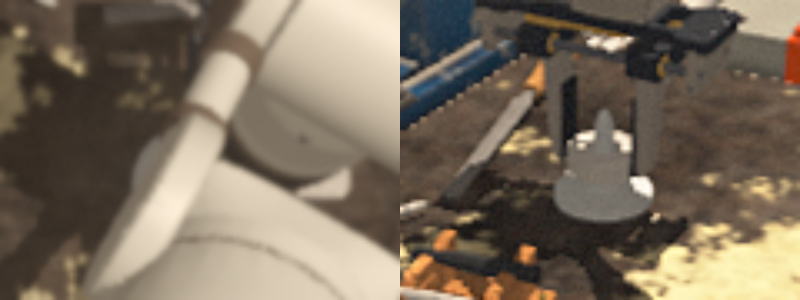

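The die ring is down over the spindle: the grip reads 55 mm wide and the blocky body between the fingers at (605,155) matches the ring's width. Release it and fetch the collar.

Run:
```python
from ring import *
robot.gripper_to(.8);lin(SP,.15,.2)
go(np.array([.446,.309]),.15,np.pi/2)
d=robot.get_image("top");s=robot.get_image("side")
ring(np.array([.4452,.3088]),.65,.042,"col")
s2=robot.get_image("side")
c=lambda im,x,y,w,h:cv2.resize(im[y:y+h,x:x+w,::-1],(400,300))
cv2.imwrite("pics/p4.png",np.vstack([np.hstack([c(d["color"],400,175,80,60),c(s["color"],300,165,80,60)]),np.hstack([c(s2["color"],300,165,80,60),c(s2["color"],200,130,200,150)])]))
```

```text
col sq1 t 44.9 tcp [0.446  0.3091 0.005 ] w 0.453 gf 8.0 F [-0.2481 -0.6742  5.6297]
grip t 47.1 tcp [0.4451 0.3088 0.004 ] w 0.443 gf 45.0 F [ 0.0663 -0.1985  0.1497]
over t 50.5 tcp [ 0.6268 -0.2154  0.0852] w 0.437 gf 45.0 F [ 0.3598  0.1478 -1.0103]
False
down t 51.4 tcp [ 0.6268 -0.2161  0.0464] w 0.440 gf 45.0 F [ 0.8792  0.6932 -0.8782]
```

View pics/p4.png

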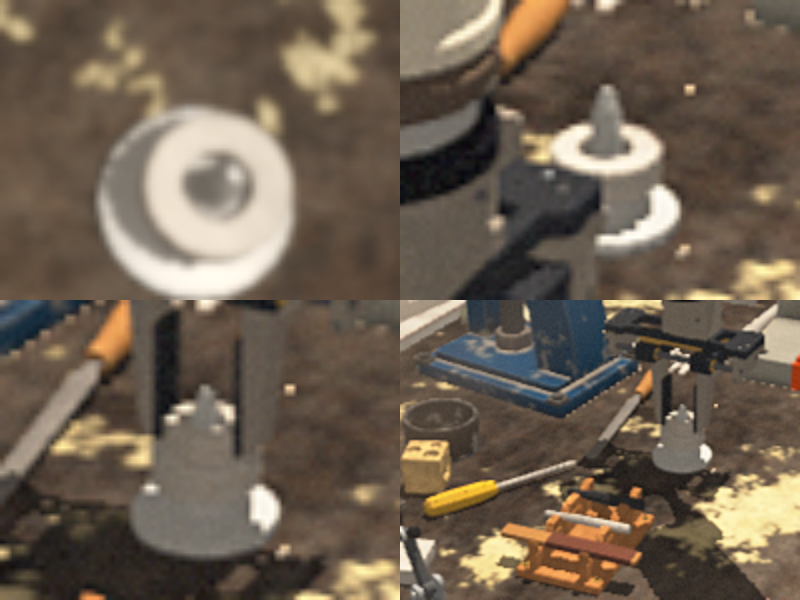

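The die ring sits flat on the seat, and the collar is on the post right above it. Release, retreat, and check everything.

Run:
```python
from ring import *
robot.gripper_to(.65);lin(SP,.2,.2)
go(np.array([.35,-.3]),.3,0.);robot.sleep(.5);tell()
d=robot.get_image("top");s=robot.get_image("side")
c=lambda im,x,y,w,h:cv2.resize(im[y:y+h,x:x+w,::-1],(400,300))
cv2.imwrite("pics/p5.png",np.vstack([np.hstack([c(d["color"],400,175,80,60),c(s["color"],300,165,80,60)]),np.hstack([c(d["color"],160,100,320,240),c(s["color"],180,150,200,150)])]))
```

```text
t 54.5 tcp [ 0.3501 -0.3     0.2999] w 0.651 gf 0.0 F [ 0.7867  0.6877 -0.2268]
```

View pics/p5.png

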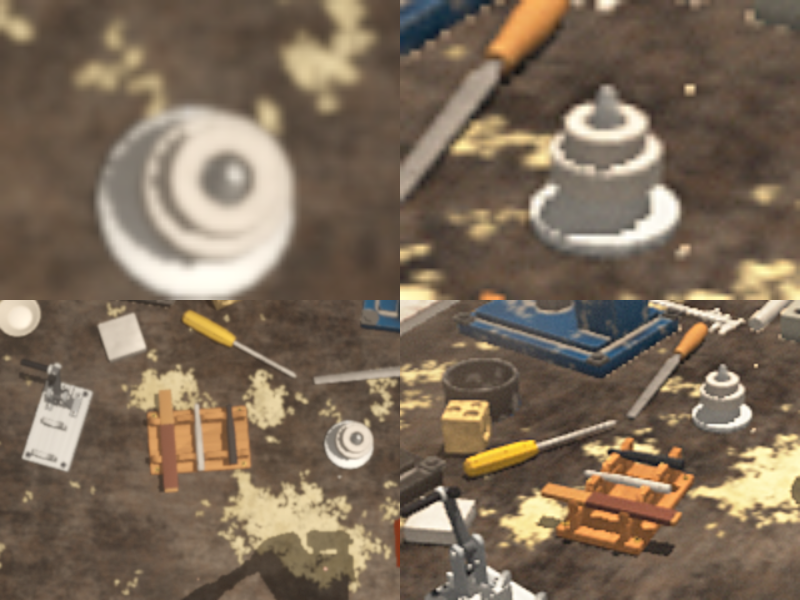

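The final pictures show both rings flat on the spindle, the rack holding all three items, and the clamp arm open with the jig empty. I'm handing the job in.

```bash
python3 -c "
from bench import robot
print(robot.sign_off())"
```

```text
the job is handed in; nothing more can be done
None
```

The job is done and handed in at about 55 s: the clamp arm stands open, both punches lie in the V notches, the emery stick is in the flat slot, and the collar sits on the die ring on the spindle.

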